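# File the archive case in the spring holder

### The job

Press the green tab of the tipping cradle down so that its tray tips the blue archive case fully up, then take the case by its red end and stand it upright in the yellow spring holder of the sorter, red end on top, pushed down until it is fully home on the holder's floor. Let go of it, and leave the slide boxes in the sorter and the other things on the desk where they are.

Things in the scene. Friction and masses are not known exactly. Their poses are not given: they have to be found in the camera images.
- cradle: tipping cradle, fixed on the desk: dark base plate 210 x 150 x 10 mm with two grey cheeks (outer faces 136 mm apart, tops 95 mm high) that carry a rocker. Origin at desk height under the hinge; the hinge axis runs along the cradle's y, 80 mm above the desk. The tray with the case lies on the -x side (towards the robot), the press tab on the +x side
- tray: the rocker: tray and press tab in one rigid piece. Origin on the hinge axis, 80 mm above the desk; y along the hinge, x towards the tab, z up when the tray is level (as it starts). Tipping turns it about +y, z leaning towards the tab side, to a stop at 55 degrees (0.96 rad). The hinge is stiff and stays where it is left; pressing the tab takes about 4 to 8 N until the stop
- tray_end (a point): middle of the outer edge of the aluminium tray's upper face, 85 mm from the hinge, 4 mm above it when level; the tray is 112 mm wide, with a foot ledge 14 mm high at the hinge (inner face in line with the axis) and side rims 104 mm apart and 10 mm high. The outer 65 mm of the case stick out past this edge, free on both faces
- tab_press (a point): point to press: middle of the green part of the tab's upper face, 98 mm from the hinge. The tab is an aluminium strip 50 mm wide, 6 mm thick, reaching to 110 mm from the hinge; it rises outwards at 28 degrees when the tray is level and falls outwards at 27 degrees when fully tipped, so this point goes down by about 90 mm, staying 85 to 90 mm horizontally from the hinge
- case: the archive case: stiff closed blue plastic case 16 mm thick (x), 100 mm wide (y) and 150 mm long (z), its last 12 mm in z red, about 0.13 to 0.25 kg. Origin at the centre of the blue foot end; z points to the red end. It starts lying on the tray, z level and pointing towards the robot, x up
- sorter: grey sorter fixed on the desk, 200 (x) x 130 (y) mm, 8 mm floor, four bays along x at 48 mm spacing, parted by walls 58 mm high. Origin at desk height under its middle
- holder: yellow spring holder fixed in one of the four bays: slot open at the top, 107 mm long along its y, between a fixed wall at x = -8.5 mm and a steel spring leaf that stands 12.5 mm from that wall and slides back to +x by up to 8 mm. The case centre is at about x = -0.5 mm when seated; either face may look either way. Origin at the centre of its underside
- holder_mouth (a point): middle of the holder's mouth, 70 mm above its origin; the mouth is flared, about 27 mm wide, the leaf's lead-in slope ends 44 mm above the origin. The leaf presses the case on the fixed wall with about 5 to 6 N, so the case does not sink home by its weight: it must be pushed down with some 5 to 15 N, all the way to the floor
- holder_floor (a point): middle of the holder's inner floor, 12 mm above the desk (the holder's origin is 4 mm below it); axes as the holder. The case's foot stands here when fully home
- box0: slide box with black lower part and clear lid, 34 x 95 x 80 mm, standing loose in a sorter bay; origin at the centre of its underside
- box1: the same, white lower part
- box2: the same, green lower part
- marker: felt marker lying on the desk, 130 mm long, 17 mm thick; bystander; origin at its middle on the desk, x along it
- tape: grey roll of tape lying flat, 100 mm across, 45 mm high; bystander; origin at the centre of its underside
- mug: white mug, 80 mm across, 90 mm high; bystander; origin at the centre of its underside
- stapler: red and black stapler, 150 x 38 x 45 mm; bystander; origin at the centre of its underside
- carton: blue box, 160 x 90 x 60 mm; bystander; origin at the centre of its underside
Things that resemble listed ones, but are neither listed nor needed, are in the scene too. What is shaped like the box1 but pink or purple is not meant.

How it is judged:
By the outcome, as a careful person would: the job done as asked, in the order asked, and still so for the second after the job is handed in, with the robot touching nothing.
It also fails if it takes over 56 s, if anything falls off the work surface, if the arm or the gripper's body presses on something with over 40 N, if the wrist force passes 120 N, or if a joint passes its speed limit or range.

### The arm

A 6-joint arm with a two-finger parallel gripper is mounted at the origin on the work surface. World frame = base frame: x ahead of the robot, y to its left, z up, the work surface at z = 0. Lengths are in m, angles in rad, forces in N, time in s.
With the tool pointing down it reaches from about 0.375 to 0.975 m from the base axis. Payload 3.8 kg.
Tool frame: the origin (TCP) lies on the centre line of the jaws, within the pads' length; the fingertips stand 14 mm ahead of it and the grasp point (between the pads) lies 5 mm behind it; x points along the fingers, y is the direction in which the jaws open and shut, and the axes are right-handed (so a half turn about x gives the same grasp; the last joint's range is limited). The gripper opens to 85 mm and grips with 20 to 120 N. Pads are 22 mm wide; open, the fingers measure 114 mm over their backs; the gripper's body (76 mm by 85 mm) begins 54 mm behind the grasp point. The pads swing forward as they close: fully open they stand 13 mm farther back than shut.
Start: joints at [1.094, 0.264, 1.604, -0, 1.274, -0.037], TCP at [0.287, 0.611, 0.245] pointing down, gripper open.
Joint ranges: [-2.63, 2.63], [-0.94, 2.18], [0.31, 2.57], [-1.31, 4.45], [0, 2.66], [-2.55, 2.55]. Speed limits (rad/s): [2.57, 2.57, 3.14, 3.14, 3.14, 3.14].

### API

Orientations are given as a rotation vector (axis times angle).
In Python, from workcell import bot gives the robot as it stands.
- The arm moves only by the shell command python3 -m creep 'ROWS' [FORCE]. ROWS is JSON, a list of rows, each an object with "grip": the finger opening in cm, from 0 to 8.54; "dp": the shift along the tool's x, y, z in cm, a list of three; "rotation": the turn, a rotation vector about the tool's x, y, z in rad, a list of three. A call has 1 to 5 rows; each row is the pose to reach, as a shift and turn from the pose commanded when the call began, along the tool's axes at that moment; what a row does not reach only later rows make up. A row lasts 1/12 s, in which the tool goes at most 41.7 mm and 7.16 degrees, less where a joint would pass 70% of its speed; a pose out of reach is approached as far as the arm can. A call with a gripper value outside its range is refused whole. The fingers move at their own pace and stop on an object; FORCE is the grip in N (left out, the last holds). Time passes only in rows, so rows that repeat a pose let the fingers close. It gives the time, the measured TCP pose, the force and the opening at its end, in the units of the state.
- bot.read_state(): the state, without advancing time (a new reading comes with each control period).
- bot.read_camera(name): name is "scene" or "top"; returns (picture, depth): 384x512x3 uint8, red, green, blue; 384x512 float32, m along the optical axis (not along the pixel's ray), 0 where there is no reading.
- bot.get_calibration(name): a dict with "fx", "fy", "cx", "cy" (pixels), "rvec" (rotation vector, rad) and "tvec" (3), from world to camera coordinates, as OpenCV has them. Camera axes: x right, y down, z forward; pixel columns grow to the right and rows downward; lengths in m; the calibration is good to about 2 mm. A picture is of the moment at which its call begins. get_calibration takes no time and is no camera call.
- bot.finish_job(): hands the job in, once; it reports no verdict.
The state is a dict: "time": time; "q": joint angles; "joint_vel": joint speeds; "joint_torque": joint torques, N m; "tool_pos": TCP position; "tcp_rot": TCP orientation; "wrist_force": force on the tool from outside, world axes, zero at the start; "torque": the same for the moment, N m; "width": opening from 0.0 (shut) to 1.0 (fully open).
Only numpy, scipy, OpenCV 4.12 (cv2) and the standard library are available. Lean on these libraries where they do the work, as an engineer would, in place of code of your own. Each camera call takes 0.05 s, during which the arm holds its last target.

## Working session

There is one attempt and no reset: what is moved stays moved. The work goes in short steps, Python scripts to look and compute and a shell command to move; the robot and the scene stay as the last step left them, time stands still between calls to the robot, and variables do not carry over. Pictures are saved under pics/ and viewed, and the job is handed in when it is done.

```bash
ls; mkdir -p pics; python3 - <<'E'
from workcell import bot
import cv2,numpy as np
print(bot.read_state())
for n in("scene","top"):
    im,d=bot.read_camera(n); cv2.imwrite(f"pics/{n}0.png",im[...,::-1]); np.savez(f"{n}0.npz",im=im,d=d); print(n,bot.get_calibration(n))
E
```

```text
pics
{'time': 0.0, 'q': array([ 1.09410175e+00,  2.64795091e-01,  1.60541952e+00, -3.86459636e-05,
        1.27370504e+00, -3.69389619e-02]), 'joint_vel': array([ 5.13270331e-04, -4.54520722e-04,  4.80990683e-05, -1.04519613e-03,
        1.93447105e-04, -1.96594674e-03]), 'joint_torque': array([-2.57866850e-04, -5.15147460e+01, -3.67297018e+01, -6.53867778e-05,
        1.34335557e-02, -1.14133599e-05]), 'tool_pos': array([0.28706365, 0.61011581, 0.24390916]), 'tcp_rot': array([ 0.34310927,  1.54370141, -0.34668318]), 'wrist_force': array([-0.50141681,  0.31589012,  0.53107122]), 'torque': array([-0.0185854 ,  0.01216856, -0.00255006]), 'width': 1.001252993356818}
scene {'fx': 439.40456363550186, 'fy': 439.40456363550186, 'cx': 254.04586599840582, 'cy': 191.43262535308517, 'rvec': array([ 1.29659627,  2.01831847, -1.10963829]), 'tvec': array([ 0.15837265, -0.19405586,  1.69974188])}
top {'fx': 484.59040064231294, 'fy': 484.59040064231294, 'cx': 261.97329241929776, 'cy': 189.20790186047122, 'rvec': array([ 2.08406802, -2.14804392,  0.17747835]), 'tvec': array([0.12062064, 0.53797423, 1.37144497])}
```

View pics/scene0.png

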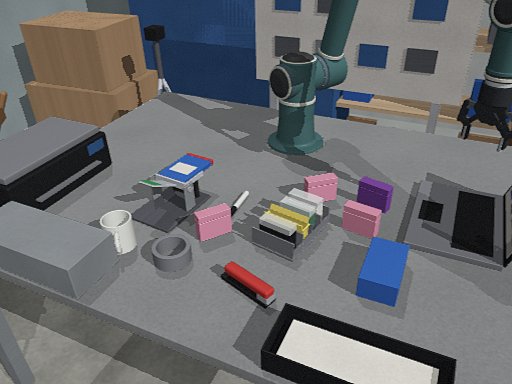

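View pics/top0.png

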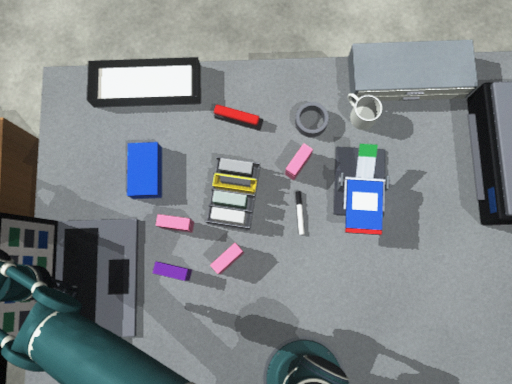

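The top view shows the cradle at (362,185), with the green tab at (368,151), the blue case's label at (365,200) and its red end at (363,231). The yellow holder is at (235,183), second bay from the top of the sorter. There is only one cradle, one green tab and one yellow holder; the blue carton at (143,170) has no red end. Next I'll take an enlarged crop and measure.

```bash
cat > h.py <<'E'
import numpy as np,cv2
from scipy.spatial.transform import Rotation as R
from workcell import bot
def cal(n):
    c=bot.get_calibration(n); K=np.array([[c['fx'],0,c['cx']],[0,c['fy'],c['cy']],[0,0,1]]); Rm=R.from_rotvec(c['rvec']).as_matrix(); return K,Rm,np.array(c['tvec'])
def deproj(n,d):
    K,Rm,t=cal(n); v,u=np.mgrid[:384,:512]
    p=np.stack([(u-K[0,2])/K[0,0]*d,(v-K[1,2])/K[1,1]*d,d],-1)
    P=(p-t)@Rm; P[d==0]=np.nan; return P
def plane(n,uv,z):
    K,Rm,t=cal(n); uv=np.atleast_2d(uv).astype(float)
    r=np.c_[(uv-K[[0,1],2])/[K[0,0],K[1,1]],np.ones(len(uv))]@Rm; c=-Rm.T@t
    return c+r*((z-c[2])/r[:,2])[:,None]
def proj(n,P):
    K,Rm,t=cal(n); q=(np.atleast_2d(P)@Rm.T+t)@K.T; return q[:,:2]/q[:,2:]
def snap(tag,n,crop=None,s=4):
    im,d=bot.read_camera(n); np.savez(f"{n}{tag}.npz",im=im,d=d); save(tag,n,im,crop,s); return im,d
def save(tag,n,im,crop=None,s=4):
    o=im[...,::-1]
    if crop: x0,y0,x1,y1=crop; o=cv2.resize(o[y0:y1,x0:x1],None,fx=s,fy=s,interpolation=cv2.INTER_CUBIC)
    cv2.imwrite(f"pics/{n}{tag}.png",o)
def load(tag,n):
    z=np.load(f"{n}{tag}.npz"); return z['im'],z['d']
E
python3 - <<'E'
from h import *
im,d=load("0","top"); save("0a","top",im,(200,135,400,245),4)
hsv=cv2.cvtColor(im,cv2.COLOR_RGB2HSV);H,S,V=[hsv[...,i].astype(int) for i in range(3)]
P=deproj("top",d)
v,u=np.mgrid[:384,:512]
M={'green':(abs(H-65)<15)&(S>100)&(u>320)&(u<400)&(v<200),'case':(abs(H-115)<15)&(S>120)&(u>330)&(u<395)&(v>165)&(v<250),'red':((H<8)|(H>172))&(S>120)&(u>330)&(u<400)&(v>200)&(v<250),'yellow':(abs(H-26)<7)&(S>110)&(u>200)&(u<270)&(v>150)&(v<230)}
for k,m in M.items():
    p=P[m]; p=p[~np.isnan(p[:,0])]; rc=cv2.minAreaRect(np.argwhere(m)[:,::-1].astype(np.float32))
    print(k,m.sum(),np.median(p,0).round(4),np.percentile(p,3,axis=0).round(4),np.percentile(p,97,axis=0).round(4),rc, cv2.boxPoints(rc).round(1).tolist())
desk=P[250:300,380:430].reshape(-1,3);print('desk',np.nanmedian(desk,0))
E
```

```text
green 221 [ 0.63   -0.1967  0.1259] [ 0.6152 -0.2201  0.1145] [ 0.6455 -0.1727  0.1349] ((367.34014892578125, 149.75820922851562), (18.378755569458008, 12.131790161132812), 5.19442892074585) [[357.6000061035156, 155.0], [358.70001220703125, 142.89999389648438], [377.0, 144.5], [375.8999938964844, 156.60000610351562]]
case 1261 [ 0.4613 -0.1804  0.0993] [ 0.4157 -0.2318  0.0937] [ 0.5465 -0.1324  0.1044] ((364.0, 204.5), (49.0, 36.0), 90.0) [[346.0, 180.0], [382.0, 180.0], [382.0, 229.0], [346.0, 229.0]]
red 155 [ 0.4057 -0.1752  0.0994] [ 0.3986 -0.2216  0.094 ] [ 0.4146 -0.1269  0.1036] ((363.0443115234375, 230.8363037109375), (36.11981964111328, 4.190697193145752), 3.814074993133545) [[344.8999938964844, 231.6999969482422], [345.20001220703125, 227.5], [381.20001220703125, 229.89999389648438], [380.8999938964844, 234.10000610351562]]
yellow 422 [0.5577 0.187  0.0584] [0.535  0.1253 0.0111] [0.5888 0.2433 0.0841] ((234.4892578125, 182.57247924804688), (43.268489837646484, 15.497520446777344), 8.426968574523926) [[212.0, 187.10000610351562], [214.1999969482422, 171.6999969482422], [257.0, 178.10000610351562], [254.8000030517578, 193.39999389648438]]
desk [ 0.28360667 -0.305285   -0.00106619]
```

View pics/top0a.png

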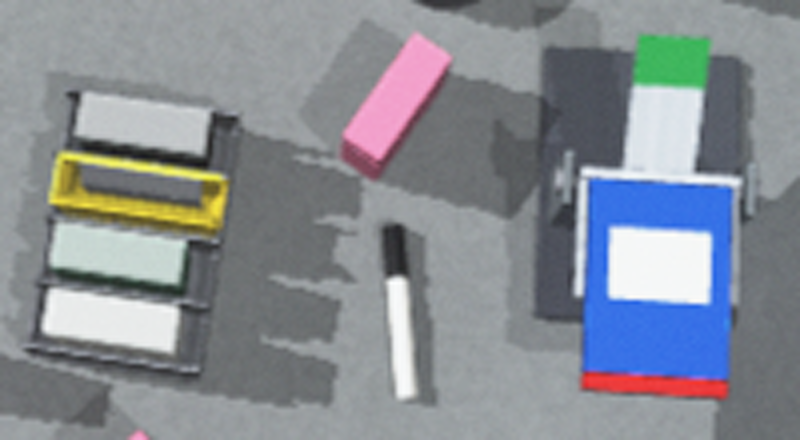

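The crop confirms the cradle, the case with its red end, and the yellow holder in the second bay from the far end. I'll refine poses now.

```bash
python3 - <<'E'
from h import *
im,d=load("0","top")
hsv=cv2.cvtColor(im,cv2.COLOR_RGB2HSV);H,S,V=[hsv[...,i].astype(int) for i in range(3)]
P=deproj("top",d); v,u=np.mgrid[:384,:512]
def hull(m): 
    m=m.astype(np.uint8); cs=cv2.findContours(m,0,1)[0]; return cv2.convexHull(max(cs,key=cv2.contourArea))[:,0].astype(np.float32)
case=((((abs(H-115)<15))|(H<8)|(H>172))&(S>120)|((V>200)&(S<40)&(u>348)&(u<380)&(v>188)&(v<215)))&(u>330)&(u<395)&(v>165)&(v<250)
def rect(n,uv,z):
    p=plane(n,uv,z)[:,:2].astype(np.float32); (c,s,a)=cv2.minAreaRect(p); b=cv2.boxPoints((c,s,a)); 
    e=b[1]-b[0],b[2]-b[1]; l=max(e,key=lambda q:np.hypot(*q)); w=min(e,key=lambda q:np.hypot(*q)); f=lambda q:np.degrees(np.arctan2(q[1],q[0]))
    print(np.round(c,4),np.hypot(*l).round(4),np.hypot(*w).round(4),'long dir',f(l).round(2),'short',f(w).round(2))
print('case');rect("top",hull(case),0.1)
m=(abs(H-65)<15)&(S>100)&(u>320)&(u<400)&(v<170);print('green');rect("top",hull(m),.126)
y=(abs(H-26)<9)&(S>90)&(u>200)&(u<270)&(v>150)&(v<230);print('yellow top z?',np.nanpercentile(P[y][:,2],[50,80,90,97]))
top=y&(P[...,2]>.06)
for z in(.078,.070):rect("top",hull(y),z)
for z in (.078,): rect("top",hull(top),z)
# scene
im2,d2=load("0","scene");hs=cv2.cvtColor(im2,cv2.COLOR_RGB2HSV);H2,S2,V2=[hs[...,i].astype(int) for i in range(3)];P2=deproj("scene",d2);vv,uu=np.mgrid[:384,:512]
y2=(abs(H2-26)<9)&(S2>90)&(uu>255)&(uu<320)&(vv>195)&(vv<245);q=P2[y2];print('sc yellow',y2.sum(),np.nanpercentile(q,[2,50,98],axis=0).round(4))
g2=(abs(H2-65)<18)&(S2>80)&(uu>130)&(uu<170)&(vv>170)&(vv<195);print('sc green',g2.sum(),np.nanmedian(P2[g2],0).round(4))
save("0b","scene",im2,(130,140,330,260),4)
R0=R.from_rotvec(bot.read_state()['tcp_rot']).as_matrix();print(R0.round(3))
E
```

```text
case
[ 0.4743 -0.181 ] 0.1498 0.1012 long dir -5.58 short 84.42
green
[ 0.6305 -0.196 ] 0.0519 0.0353 long dir 82.68 short -7.32
yellow top z? [0.05752224 0.07616596 0.08078252 0.08402001]
[0.5583 0.1833] 0.1273 0.0468 long dir 79.52 short -10.48
[0.5599 0.1839] 0.128 0.0471 long dir 79.52 short -10.48
[0.5611 0.1841] 0.1242 0.0415 long dir 78.1 short -11.9
sc yellow 523 [[0.5309 0.1251 0.0269]
 [0.55   0.2024 0.0697]
 [0.5874 0.2453 0.0826]]
sc green 50 [ 0.631  -0.1979  0.1287]
[[-0.001  0.426  0.905]
 [-0.002  0.905 -0.426]
 [-1.    -0.002 -0.   ]]
```

View pics/scene0b.png

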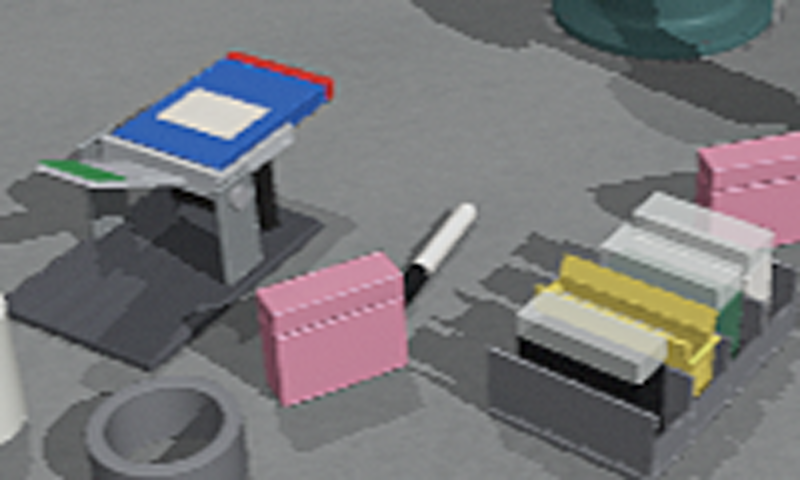

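```bash
cat >> h.py <<'E'
YC=np.radians(-5.58); C=np.array([np.cos(YC),np.sin(YC),0]); HINGE=np.array([.5489,-.1883,.08]); YH=np.radians(-10.5)
Z=np.array([0,0,1.])
def tool(xd,yd):
    xd=xd/np.linalg.norm(xd); yd=yd-xd*(xd@yd); yd/=np.linalg.norm(yd); return np.c_[xd,yd,np.cross(xd,yd)]
def rel(pos,Rt,st=None):
    s=st or bot.read_state(); R0=R.from_rotvec(s['tcp_rot']).as_matrix(); p=s['tool_pos']
    print('t',round(s['time'],2),'pos',p.round(4),'F',s['wrist_force'].round(1),'w',round(s['width'],3))
    print('dp cm',(100*R0.T@(np.array(pos)-p)).round(2),'rot',R.from_matrix(R0.T@Rt).as_rotvec().round(3))
DOWNC=tool(-Z,C)
E
python3 -c "
from h import *
p=HINGE+.080*C; p[2]=.20; print(p); rel(p,DOWNC)"
```

```text
[ 0.62852091 -0.19607884  0.2       ]
t 0.1 pos [0.2871 0.6102 0.2441] F [-0.1 -0.4 -0.1] w 1.001
dp cm [  4.52 -58.41  65.22] rot [1.228e+00 1.000e-03 2.000e-03]
```

```bash
python3 -m creep '[{"grip":0,"dp":[0,-2.7,3.0],"rotation":[0.12,0,0]},{"grip":0,"dp":[0,-5.4,6.0],"rotation":[0.24,0,0]},{"grip":0,"dp":[0,-8.1,9.0],"rotation":[0.36,0,0]},{"grip":0,"dp":[0,-10.8,12],"rotation":[0.48,0,0]},{"grip":0,"dp":[0,-13.5,15],"rotation":[0.6,0,0]}]' 40; python3 -c "
from h import *
p=HINGE+.080*C; p[2]=.20; rel(p,DOWNC)"
```

```text
time: 0.52
tool_pos: [0.3656, 0.4228, 0.2446]
tcp_rot: [0.813, 1.413, -0.815]
wrist_force: [0.8, -0.1, -0.5]
width: 0.299
t 0.52 pos [0.3656 0.4228 0.2446] F [ 0.8 -0.1 -0.5] w 0.299
dp cm [ 4.5  -8.33 66.72] rot [0.623 0.001 0.001]
```

```bash
python3 -m creep '[{"grip":0,"dp":[0,-0.5,4],"rotation":[0.12,0,0]},{"grip":0,"dp":[0,-1,8],"rotation":[0.24,0,0]},{"grip":0,"dp":[0,-1.5,12],"rotation":[0.36,0,0]},{"grip":0,"dp":[0,-2,16],"rotation":[0.48,0,0]},{"grip":0,"dp":[0,-2.5,20],"rotation":[0.58,0,0]}]'; python3 -c "
from h import *
p=HINGE+.080*C; p[2]=.20; rel(p,DOWNC)"
```

```text
time: 0.93
tool_pos: [0.4453, 0.2376, 0.2449]
tcp_rot: [1.249, 1.183, -1.25]
wrist_force: [-0.4, 0.5, 0.8]
width: 0.001
t 0.93 pos [0.4453 0.2376 0.2449] F [-0.4  0.5  0.8] w 0.001
dp cm [ 4.5  20.65 42.31] rot [0.043 0.    0.   ]
```

```bash
python3 -m creep '[{"grip":0,"dp":[0,1.8,3.7],"rotation":[0.04,0,0]},{"grip":0,"dp":[0,3.6,7.4],"rotation":[0.04,0,0]},{"grip":0,"dp":[0,5.4,11.1],"rotation":[0.04,0,0]},{"grip":0,"dp":[0,7.2,14.8],"rotation":[0.04,0,0]},{"grip":0,"dp":[0,9,18.5],"rotation":[0.04,0,0]}]'; python3 -m creep '[{"grip":0,"dp":[0,1.8,3.7],"rotation":[0,0,0]},{"grip":0,"dp":[0,3.6,7.4],"rotation":[0,0,0]},{"grip":0,"dp":[0,5.4,11.1],"rotation":[0,0,0]},{"grip":0,"dp":[0,7.2,14.8],"rotation":[0,0,0]},{"grip":0,"dp":[0,9,18.5],"rotation":[0,0,0]}]';python3 -c "
from h import *
p=HINGE+.080*C; p[2]=.20; rel(p,DOWNC)"
```

```text
time: 1.35
tool_pos: [0.5262, 0.0484, 0.245]
tcp_rot: [1.275, 1.166, -1.275]
wrist_force: [0.4, 0.3, -0.4]
width: 0.005
time: 1.77
tool_pos: [0.5993, -0.1439, 0.2447]
tcp_rot: [1.275, 1.166, -1.275]
wrist_force: [0.5, -0.2, 0.9]
width: 0.004
t 1.77 pos [ 0.5993 -0.1439  0.2447] F [ 0.5 -0.2  0.9] w 0.004
dp cm [4.47 3.38 4.94] rot [ 0.008 -0.     0.001]
```

```bash
python3 -m creep '[{"grip":0,"dp":[1.5,1.8,2.6],"rotation":[0.008,0,0]},{"grip":0,"dp":[4.5,3.4,4.9],"rotation":[0.008,0,0]},{"grip":0,"dp":[4.5,3.4,4.9],"rotation":[0.008,0,0]},{"grip":0,"dp":[4.5,3.4,4.9],"rotation":[0.008,0,0]}]';python3 -c "
from h import *
p=HINGE+.080*C; p[2]=.20; rel(p,DOWNC)
snap('1','scene',(120,130,260,240),5)"
```

```text
time: 2.1
tool_pos: [0.627, -0.1945, 0.1961]
tcp_rot: [1.28, 1.167, -1.286]
wrist_force: [0.2, -0.2, -0.4]
width: -0.0
t 2.1 pos [ 0.627  -0.1945  0.1961] F [ 0.2 -0.2 -0.4] w -0.0
dp cm [-0.39  0.16  0.14] rot [-0.002 -0.002  0.007]
```

View pics/scene1.png

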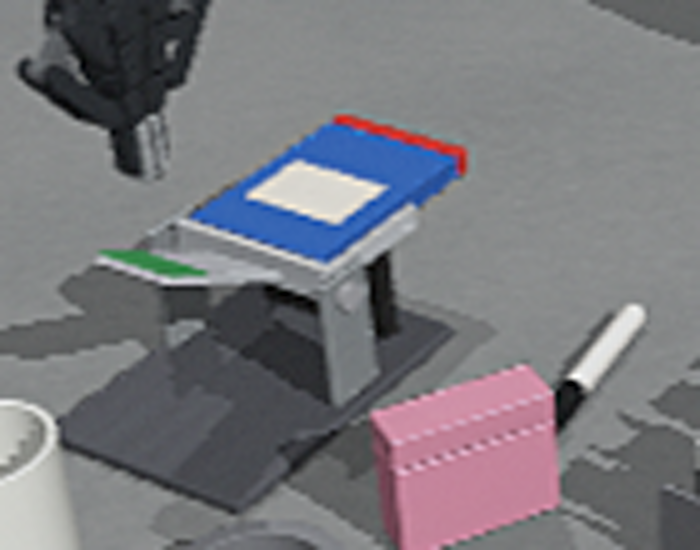

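The shut fingers are at (140,150) in the crop, straight above the green tab at (150,262). Going down.

```bash
python3 -m creep '[{"grip":0,"dp":[3,0.2,0.1],"rotation":[0,0,0]},{"grip":0,"dp":[5,0.2,0.1],"rotation":[0,0,0]},{"grip":0,"dp":[6,0.2,0.1],"rotation":[0,0,0]},{"grip":0,"dp":[7,0.2,0.1],"rotation":[0,0,0]},{"grip":0,"dp":[8,0.4,0.1],"rotation":[0,0,0]}]' ;python3 -m creep '[{"grip":0,"dp":[1,0.4,0],"rotation":[0,0,0]},{"grip":0,"dp":[2,0.8,0],"rotation":[0,0,0]},{"grip":0,"dp":[3,1.2,0],"rotation":[0,0,0]}]'
```

```text
time: 2.57
tool_pos: [0.6352, -0.1943, 0.1235]
tcp_rot: [1.282, 1.157, -1.275]
wrist_force: [1.5, 2.4, 5.3]
width: 0.001
time: 2.82
tool_pos: [0.6451, -0.1957, 0.0915]
tcp_rot: [1.28, 1.161, -1.279]
wrist_force: [-3.7, -0.2, 4.6]
width: 0.003
```

```bash
python3 -m creep '[{"grip":0,"dp":[0.8,0,0],"rotation":[0,0,0]},{"grip":0,"dp":[1.6,0,0],"rotation":[0,0,0]},{"grip":0,"dp":[2.4,0,0],"rotation":[0,0,0]},{"grip":0,"dp":[3,0,0],"rotation":[0,0,0]}]' ;python3 -m creep '[{"grip":0,"dp":[0.4,0,0],"rotation":[0,0,0]},{"grip":0,"dp":[0.4,0,0],"rotation":[0,0,0]}]'
```

```text
time: 3.15
tool_pos: [0.6449, -0.1963, 0.0595]
tcp_rot: [1.28, 1.161, -1.28]
wrist_force: [-1.6, -0.1, 4.5]
width: 0.001
time: 3.32
tool_pos: [0.6445, -0.1962, 0.055]
tcp_rot: [1.28, 1.162, -1.281]
wrist_force: [0.2, -1.0, -0.5]
width: 0.001
```

```bash
for i in 1 2; do python3 -m creep '[{"grip":0,"dp":[0.3,0,0],"rotation":[0,0,0]},{"grip":0,"dp":[0.5,0,0],"rotation":[0,0,0]}]';done; python3 -c "
from h import *
snap('2','scene',(120,110,260,240),5)"
```

```text
time: 3.48
tool_pos: [0.6451, -0.1964, 0.0515]
tcp_rot: [1.281, 1.161, -1.28]
wrist_force: [-1.1, 0.7, 4.2]
width: 0.005
time: 3.65
tool_pos: [0.6472, -0.197, 0.0498]
tcp_rot: [1.282, 1.157, -1.277]
wrist_force: [-4.1, 1.8, 19.5]
width: 0.0
```

View pics/scene2.png

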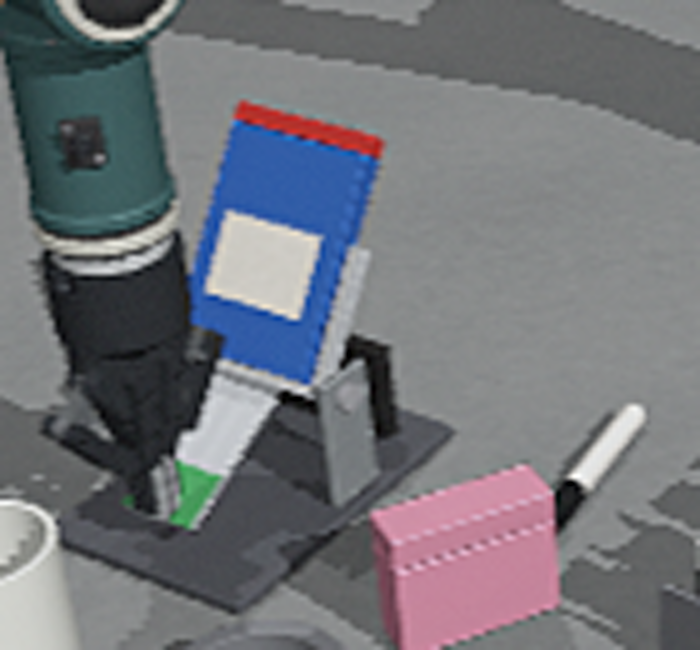

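The force jumped to 19.5 N, and the tray in the crop is clearly at its stop, with the case standing at (290,250) leaning towards the robot. Retreating straight up.

```bash
python3 -m creep '[{"grip":0,"dp":[-2,0.3,0],"rotation":[0,0,0]},{"grip":0,"dp":[-6,0.5,0],"rotation":[0,0,0]},{"grip":0,"dp":[-10,0.5,0],"rotation":[0,0,0]},{"grip":0,"dp":[-14,0.5,0],"rotation":[0,0,0]},{"grip":0,"dp":[-18,0.5,0],"rotation":[0,0,0]}]'; python3 -m creep '[{"grip":4,"dp":[-4,0,0],"rotation":[0,0,0]},{"grip":4,"dp":[-8,0,0],"rotation":[0,0,0]},{"grip":4,"dp":[-11,0,0],"rotation":[0,0,0]}]'; python3 -c "
from h import *
snap('3','scene',(120,110,260,240),5)
im,d=snap('3','top',(320,130,400,250),5)
hsv=cv2.cvtColor(im,cv2.COLOR_RGB2HSV);H,S,V=[hsv[...,i].astype(int) for i in range(3)]
P=deproj('top',d); v,u=np.mgrid[:384,:512]
m=((H<8)|(H>172))&(S>120)&(u>330)&(u<400)&(v>190)&(v<260)
print('red top',m.sum(),np.nanpercentile(P[m],[5,50,95],axis=0).round(4))
im,d=load('3','scene')
hsv=cv2.cvtColor(im,cv2.COLOR_RGB2HSV);H,S,V=[hsv[...,i].astype(int) for i in range(3)]
P=deproj('scene',d)
m=((H<8)|(H>172))&(S>120)&(u>150)&(u<210)&(v>120)&(v<150)
print('red sc',m.sum(),np.nanpercentile(P[m],[5,50,95],axis=0).round(4))
b=(abs(H-115)<15)&(S>120)&(u>140)&(u<210)&(v>125)&(v<200)
p=P[b];p=p[~np.isnan(p[:,0])];c=p.mean(0);U,s,Vt=np.linalg.svd(p-c,full_matrices=False);n=Vt[2]*np.sign(Vt[2,2]);print('face',c.round(4),'n',n.round(3),'rms',s[2]/len(p)**.5)
t=np.radians(55);a=-C*np.cos(t)+Z*np.sin(t);nn=C*np.sin(t)+Z*np.cos(t);print('exp n',nn.round(3),'face off',((c-HINGE)@nn).round(4), 'exp .020')
e=HINGE+.012*nn+.15*a; print('exp end centre',e.round(4))
rel(e+.05*a,tool(-a,nn))
"
```

```text
time: 4.12
tool_pos: [0.6493, -0.1965, 0.2273]
tcp_rot: [1.28, 1.162, -1.281]
wrist_force: [0.7, -0.3, -0.6]
width: 0.0
time: 4.37
tool_pos: [0.6503, -0.1969, 0.3403]
tcp_rot: [1.281, 1.158, -1.278]
wrist_force: [1.3, -0.6, 0.7]
width: 0.418
red top 55 [[ 0.4514 -0.1496  0.2021]
 [ 0.4804 -0.1404  0.2096]
 [ 0.4887 -0.1091  0.3671]]
red sc 110 [[ 0.4762 -0.2259  0.2036]
 [ 0.4826 -0.1787  0.2088]
 [ 0.4877 -0.1337  0.213 ]]
face [ 0.5227 -0.1813  0.1506] n [ 0.815 -0.073  0.575] rms 0.003389491719917012
exp n [ 0.815 -0.08   0.574] face off 0.0186 exp .020
exp end centre [ 0.4731 -0.1809  0.2098]
t 4.47 pos [ 0.6527 -0.1976  0.3449] F [ 0.3 -0.1  1.4] w 0.47
dp cm [  9.14 -21.03   0.04] rot [0.001 0.003 0.597]
```

View pics/scene3.png

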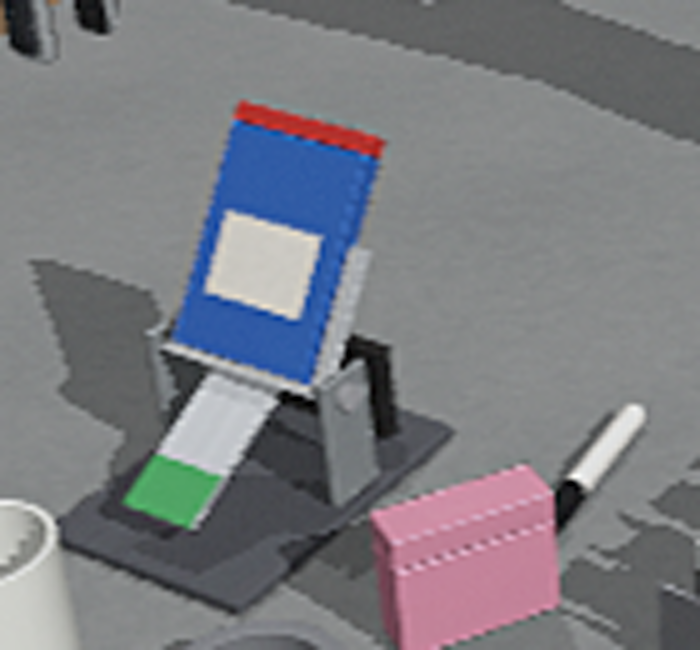

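View pics/top3.png

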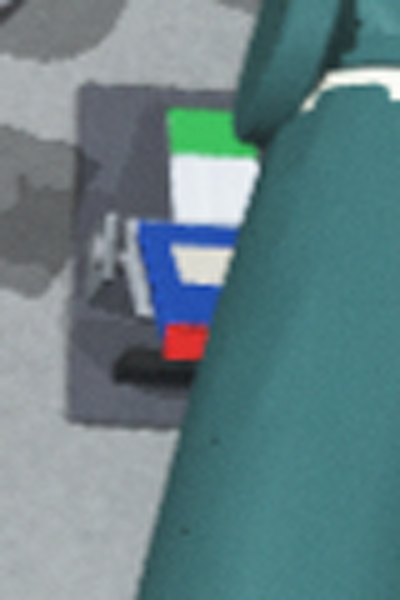

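Tray tilt fits 54.8° and the red end lies within about 1 mm of where it should be. Moving to the pre-grasp.

```bash
python3 -m creep '[{"grip":5,"dp":[0.5,-4,0],"rotation":[0,0,0.12]},{"grip":5,"dp":[1.5,-8,0],"rotation":[0,0,0.24]},{"grip":5,"dp":[2.5,-12,0],"rotation":[0,0,0.36]},{"grip":5,"dp":[4,-16,0],"rotation":[0,0,0.48]},{"grip":5,"dp":[6,-19,0],"rotation":[0,0,0.597]}]'; cat >> h.py <<'E'
t=np.radians(55);a=-C*np.cos(t)+Z*np.sin(t);nn=C*np.sin(t)+Z*np.cos(t);END=HINGE+.012*nn+.15*a; GR=tool(-a,nn)
E
python3 -c "
from h import *
rel(END+.05*a,GR)"
```

```text
time: 4.88
tool_pos: [0.4595, -0.178, 0.2759]
tcp_rot: [1.478, 0.687, -0.829]
wrist_force: [-0.9, 1.1, 1.0]
width: 0.582
t 4.88 pos [ 0.4595 -0.178   0.2759] F [-0.9  1.1  1. ] w 0.582
dp cm [ 1.23 -2.66  0.14] rot [0.002 0.002 0.007]
```

```bash
python3 -m creep '[{"grip":5,"dp":[0.6,-2.6,0.14],"rotation":[0,0,0.007]},{"grip":5,"dp":[1.2,-2.6,0.14],"rotation":[0,0,0.007]},{"grip":5,"dp":[1.2,-2.6,0.14],"rotation":[0,0,0.007]}]'; 
python3 -c "
from h import *
rel(END-.022*a,GR); print(bot.read_state()['q'].round(2))
snap('4','scene',(130,90,260,200),5)"
```

```text
time: 5.13
tool_pos: [0.4429, -0.1773, 0.2474]
tcp_rot: [1.483, 0.69, -0.833]
wrist_force: [1.3, -0.4, 1.1]
width: 0.585
t 5.13 pos [ 0.4429 -0.1773  0.2474] F [ 1.3 -0.4  1.1] w 0.585
dp cm [7.02 0.4  0.07] rot [-0.003 -0.001  0.011]
[-0.64 -0.48  2.38  0.44  0.76 -0.78]
```

View pics/scene4.png

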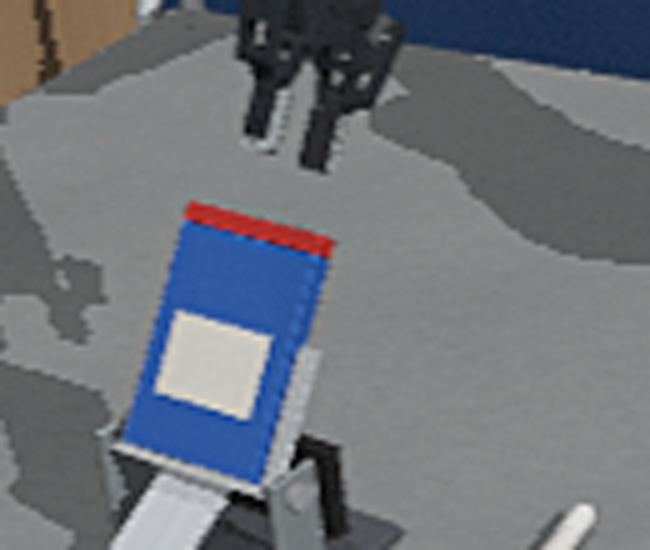

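The open fingers at (290,140) in the crop are lined up along the case, above its red end at (260,230). Advancing.

```bash
python3 -m creep '[{"grip":5,"dp":[2,0.4,0.07],"rotation":[0,0,0.01]},{"grip":5,"dp":[4,0.4,0.07],"rotation":[0,0,0.01]},{"grip":5,"dp":[5.5,0.4,0.07],"rotation":[0,0,0.01]},{"grip":5,"dp":[7,0.4,0.07],"rotation":[0,0,0.01]},{"grip":5,"dp":[7,0.4,0.07],"rotation":[0,0,0.01]}]'; 
python3 -c "
from h import *
rel(END-.022*a,GR)
snap('5','scene',(130,90,260,200),5)"
```

```text
time: 5.6
tool_pos: [0.4913, -0.1834, 0.1962]
tcp_rot: [1.483, 0.682, -0.82]
wrist_force: [0.3, -0.1, 0.7]
width: 0.583
t 5.6 pos [ 0.4913 -0.1834  0.1962] F [ 0.3 -0.1  0.7] w 0.583
dp cm [ 0.04 -0.73 -0.07] rot [ 0.002 -0.002 -0.002]
```

View pics/scene5.png

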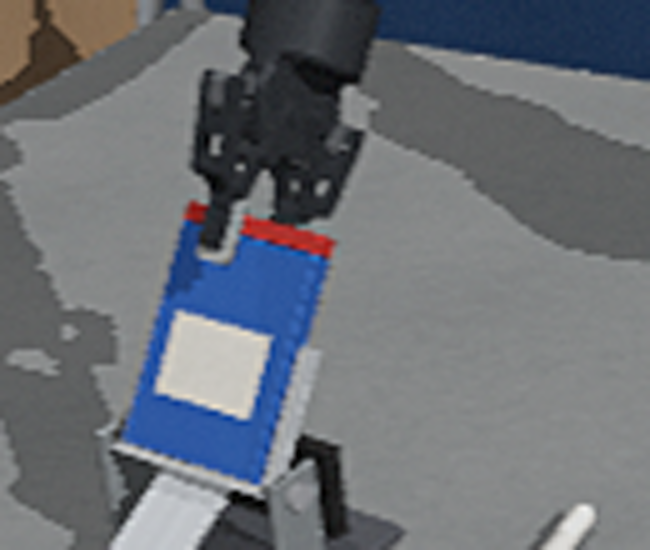

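One finger is on each face of the case. I'll correct the 7 mm jaw offset, then close.

```bash
python3 -m creep '[{"grip":5,"dp":[0,-0.4,-0.07],"rotation":[0,0,0]},{"grip":5,"dp":[0,-0.7,-0.07],"rotation":[0,0,0]},{"grip":5,"dp":[0,-0.7,-0.07],"rotation":[0,0,0]}]'; python3 -c "
from h import *
rel(END-.022*a,GR)"
```

```text
time: 5.9
tool_pos: [0.4829, -0.182, 0.1931]
tcp_rot: [1.483, 0.679, -0.82]
wrist_force: [-0.6, 0.7, -0.5]
width: 0.583
t 5.9 pos [ 0.4829 -0.182   0.1931] F [-0.6  0.7 -0.5] w 0.583
dp cm [ 0.27  0.14 -0.01] rot [ 0.001  0.    -0.004]
```

```bash
python3 -m creep '[{"grip":5,"dp":[0.25,0.14,0],"rotation":[0,0,0]},{"grip":3,"dp":[0.25,0.14,0],"rotation":[0,0,0]},{"grip":2.2,"dp":[0.25,0.14,0],"rotation":[0,0,0]},{"grip":0.5,"dp":[0.25,0.14,0],"rotation":[0,0,0]},{"grip":0.5,"dp":[0.25,0.14,0],"rotation":[0,0,0]}]' 40;  python3 -m creep '[{"grip":0,"dp":[0,0,0],"rotation":[0,0,0]},{"grip":0,"dp":[0,0,0],"rotation":[0,0,0]}]' 80; python3 -c "
from h import *
rel(END-.022*a,GR)"
```

```text
time: 6.32
tool_pos: [0.4857, -0.1823, 0.1917]
tcp_rot: [1.483, 0.679, -0.82]
wrist_force: [-1.9, 0.2, 2.2]
width: 0.183
time: 6.48
tool_pos: [0.4857, -0.1823, 0.1918]
tcp_rot: [1.483, 0.679, -0.82]
wrist_force: [-4.2, 0.7, 5.6]
width: 0.18
t 6.48 pos [ 0.4857 -0.1823  0.1918] F [-4.2  0.7  5.6] w 0.18
dp cm [-0.   -0.01 -0.02] rot [ 0.001  0.    -0.004]
```

The grip is firm at an opening of about 15.5 mm, against 16 mm for the case. Lifting straight up, off the tray.

```bash
python3 -m creep '[{"grip":0,"dp":[-1.6,1.15,0],"rotation":[0,0,0]},{"grip":0,"dp":[-4.1,2.9,0],"rotation":[0,0,0]},{"grip":0,"dp":[-7,4.9,0],"rotation":[0,0,0]},{"grip":0,"dp":[-10,7,0],"rotation":[0,0,-0.1]},{"grip":0,"dp":[-12.3,8.6,0],"rotation":[0,0,-0.22]}]'; python3 -c "
from h import *
rel([.5,-.18,.34],DOWNC)
snap('6','scene',(100,40,300,200),4)"
```

```text
time: 6.9
tool_pos: [0.4818, -0.1821, 0.3413]
tcp_rot: [1.424, 0.856, -0.996]
wrist_force: [1.0, 0.4, -1.2]
width: 0.177
t 6.9 pos [ 0.4818 -0.1821  0.3413] F [ 1.   0.4 -1.2] w 0.177
dp cm [ 0.79  1.61 -0.39] rot [-0.003  0.001 -0.387]
```

View pics/scene6.png

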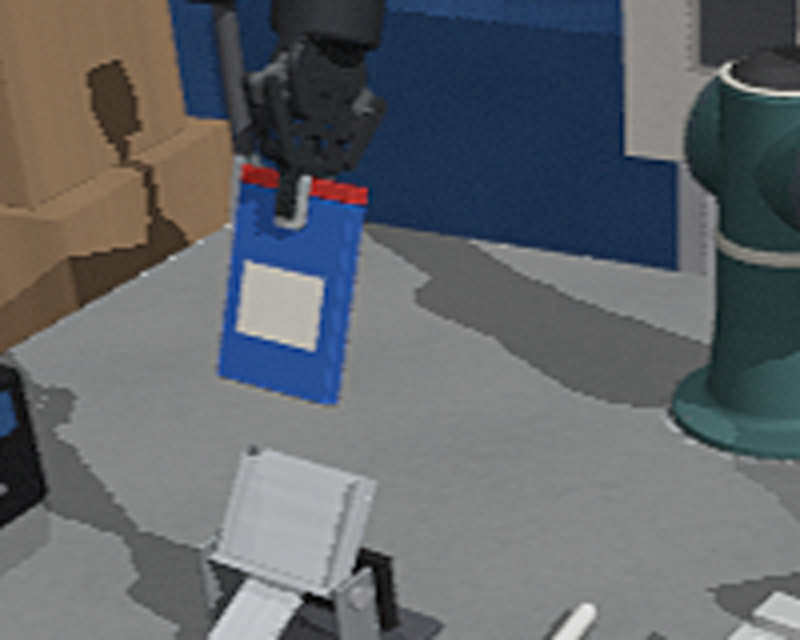

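The case is held square: red end at (300,185) in the crop, empty tray below. Now measuring the holder's mouth carefully.

```bash
python3 - <<'E'
from h import *
K,Rm,t_=cal("top");print('cam top',-Rm.T@t_);K,Rm,t_=cal("scene");print('cam scene',-Rm.T@t_)
im,d=load("0","top"); save("0c","top",im,(200,150,270,230),10)
im2,d2=load("0","scene"); save("0c","scene",im2,(245,185,335,255),8)
E
```

```text
cam top [0.27921457 0.08299759 1.44912993]
cam scene [1.44314828 0.52374472 0.77128242]
```

View pics/top0c.png

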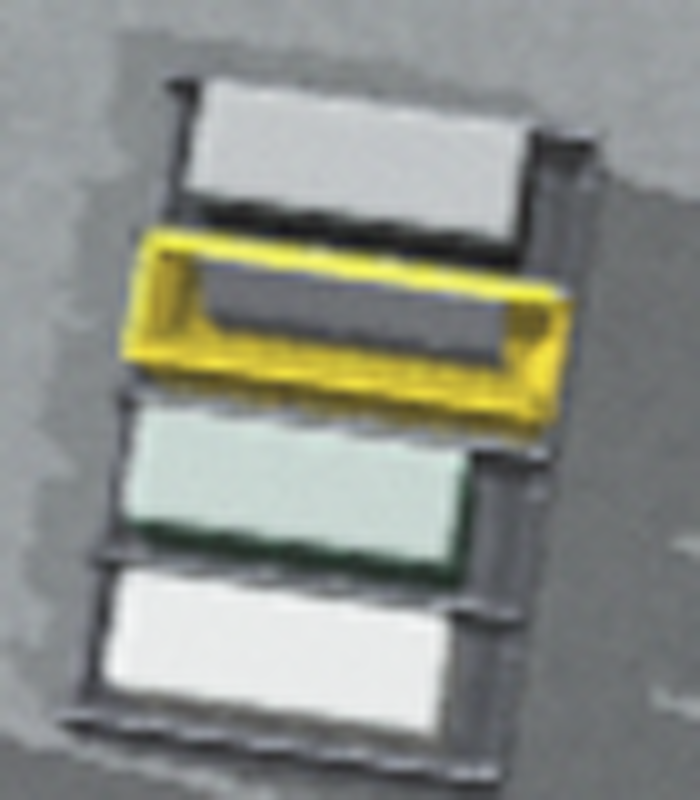

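View pics/scene0c.png

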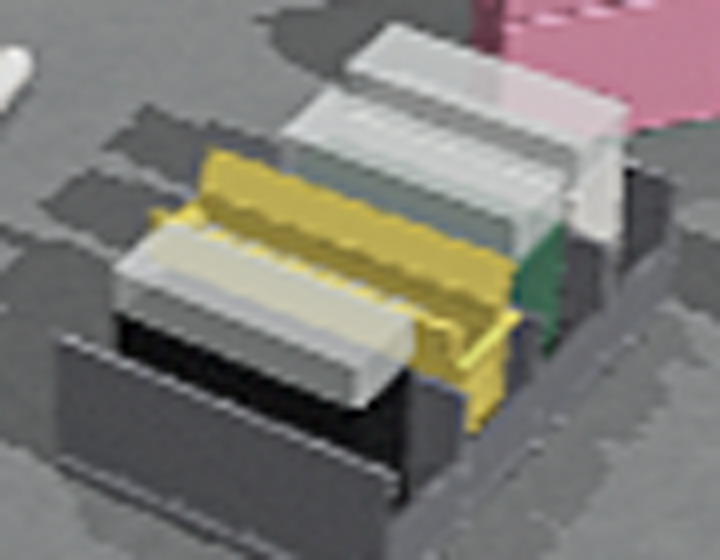

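```bash
python3 - <<'E'
from h import *
im,d=load("0","top")
f=lambda pts,z:plane("top",np.array(pts)/10+[200-.45,150-.45],z)[:,:2]
ye=f([(150,235),(575,290),(125,358),(555,430)],.078)
print('rim corners',ye.round(4).tolist(),'mid far',ye[:2].mean(0).round(4),'mid near',ye[2:].mean(0).round(4),'all',ye.mean(0).round(4))
print('len',np.linalg.norm(ye[0]-ye[1]),np.linalg.norm(ye[2]-ye[3]),'w',np.linalg.norm(ye[0]-ye[2]))
for e in (ye[0]-ye[1],ye[2]-ye[3]): print('ydir yaw',np.degrees(np.arctan2(e[1],e[0]))-90)
w=f([(75,720),(495,775),(108,555),(520,612),(135,397),(545,455),(175,85),(600,142)],.058).reshape(4,2,2)
m=w.mean(1)
for k in w: e=k[0]-k[1];print('wall mid',k.mean(0).round(4),'len',np.linalg.norm(e).round(4),'yaw',(np.degrees(np.arctan2(e[1],e[0]))-90).round(2))
e=m[3]-m[0];print('sorter c',((m[3]+m[0])/2).round(4),np.linalg.norm(e),'xyaw',np.degrees(np.arctan2(e[1],e[0])))
# depth-based rim points
hsv=cv2.cvtColor(im,cv2.COLOR_RGB2HSV);H,S,V=[hsv[...,i].astype(int) for i in range(3)]
v,u=np.mgrid[:384,:512]
y=((abs(H-26)<9)&(S>90)&(u>200)&(u<270)&(v>150)&(v<230)).astype(np.uint8)
cs=cv2.findContours(y,cv2.RETR_CCOMP,cv2.CHAIN_APPROX_NONE); 
for c,h in zip(cs[0],cs[1][0]):
    if len(c)>15:
        r=cv2.minAreaRect(c); print(len(c),'hole' if h[3]>=0 else 'outer',r)
E
```

```text
rim corners [[0.5885, 0.2402], [0.5681, 0.1172], [0.5523, 0.2478], [0.5272, 0.1241]] mid far [0.5783 0.1787] mid near [0.5398 0.1859] all [0.559  0.1823]
len 0.12460988357637849 0.12623416366603413 w 0.0369466808288291
ydir yaw -9.391343547548715
ydir yaw -11.474537258753585
wall mid [0.4403 0.2051] len 0.1227 yaw -9.22
wall mid [0.4878 0.1959] len 0.1212 yaw -9.72
wall mid [0.534  0.1876] len 0.1214 yaw -9.99
wall mid [0.6275 0.1719] len 0.1272 yaw -9.74
sorter c [0.5339 0.1885] 0.19013576213669617 xyaw -10.066549740952627
108 outer ((234.2787322998047, 182.6417999267578), (43.958221435546875, 15.921875), 8.530766487121582)
74 hole ((234.33497619628906, 180.60025024414062), (33.67328643798828, 8.90042781829834), 8.530765533447266)
```

```bash
python3 - <<'E'
from h import *
f=lambda pts,z:plane("scene",np.array(pts)/8+[245-.44,185-.44],z)[:,:2]
for z in(.074,.078):
    q=f([(210,150),(518,262),(155,212),(520,315)],z);print(z,q.round(4).tolist(),'near edge mid',q[:2].mean(0).round(4),'len',np.linalg.norm(q[0]-q[1]).round(4))
# depth points near plate
im,d=load("0","scene");P=deproj("scene",d)
hsv=cv2.cvtColor(im,cv2.COLOR_RGB2HSV);H,S,V=[hsv[...,i].astype(int) for i in range(3)];v,u=np.mgrid[:384,:512]
y=(abs(H-26)<9)&(S>90)&(u>255)&(u<320)&(v>195)&(v<245)
xd=np.array([np.cos(np.radians(-9.8)),np.sin(np.radians(-9.8))]);yd=np.array([-xd[1],xd[0]])
q=P[y];q=q[~np.isnan(q[:,0])];r=q[:,:2]-[.558,.1835]
L=np.c_[r@xd,r@yd,q[:,2]]*1000
for lo,hi in((30,40),(40,50),(50,60),(60,68),(68,74),(74,80),(80,90)):
    k=(L[:,2]>lo)&(L[:,2]<=hi); print(lo,hi,k.sum(),np.percentile(L[k],[5,50,95],axis=0).round(1).tolist() if k.sum() else '')
E
```

```text
0.074 [[0.5212, 0.1239], [0.5403, 0.2432], [0.5624, 0.1215], [0.5673, 0.2533]] near edge mid [0.5308 0.1836] len 0.1208
0.078 [[0.5265, 0.1262], [0.5455, 0.2448], [0.5675, 0.1238], [0.5724, 0.2549]] near edge mid [0.536  0.1855] len 0.1201
30 40 9 [[-11.6, 58.2, 31.4], [-4.1, 59.3, 34.3], [2.5, 60.7, 37.8]]
40 50 22 [[-9.6, 48.5, 42.1], [-2.1, 59.4, 46.5], [21.7, 66.3, 49.6]]
50 60 67 [[-13.1, -53.2, 53.4], [-10.2, 34.8, 57.4], [19.9, 61.3, 59.9]]
60 68 123 [[-13.1, -54.6, 60.5], [-9.2, 21.0, 63.4], [19.2, 62.9, 67.5]]
68 74 113 [[-15.6, -49.8, 68.2], [-10.7, 8.4, 71.0], [18.3, 57.1, 73.8]]
74 80 129 [[-18.7, -51.9, 74.4], [-13.3, 6.8, 77.3], [17.9, 54.6, 79.7]]
80 90 45 [[-18.7, -49.7, 80.6], [-15.9, 5.8, 81.9], [-13.1, 56.9, 84.7]]
```

```bash
cat >> h.py <<'E'
YH=np.radians(-9.8); HX=np.array([np.cos(YH),np.sin(YH),0]); HY=np.array([-HX[1],HX[0],0]); HO=np.array([.5578,.1826,.008]); DH=tool(-Z,HX)
E
python3 -c "
from h import *
p=HO+.0005*HX; p[2]=.32; rel(p,DH)"
```

```text
t 6.95 pos [ 0.4884 -0.1844  0.3529] F [ 7.6 -2.3  7.4] w 0.177
dp cm [  4.12   1.85 -37.23] rot [ 0.071 -0.009 -0.396]
```

```bash
python3 -m creep '[{"grip":0,"dp":[0,0.3,-2],"rotation":[0,0,-0.1]},{"grip":0,"dp":[0,0.6,-6],"rotation":[0.02,0,-0.2]},{"grip":0,"dp":[0,0.9,-10],"rotation":[0.04,0,-0.3]},{"grip":0,"dp":[0.5,1.2,-14],"rotation":[0.07,-0.009,-0.396]},{"grip":0,"dp":[1,1.5,-18],"rotation":[0.07,-0.009,-0.396]}]';python3 -c "
from h import *
p=HO+.0005*HX; p[2]=.32; rel(p,DH)"
```

```text
time: 7.37
tool_pos: [0.5224, -0.0027, 0.3361]
tcp_rot: [1.333, 1.133, -1.334]
wrist_force: [2.0, -0.0, -2.3]
width: 0.181
t 7.37 pos [ 0.5224 -0.0027  0.3361] F [ 2.  -0.  -2.3] w 0.181
dp cm [  1.69   0.46 -18.85] rot [ 0.003 -0.004  0.007]
```

```bash
python3 -m creep '[{"grip":0,"dp":[0.4,0.1,-4.1],"rotation":[0,-0.004,0.007]},{"grip":0,"dp":[0.8,0.2,-8.2],"rotation":[0,-0.004,0.007]},{"grip":0,"dp":[1.2,0.3,-12.2],"rotation":[0,-0.004,0.007]},{"grip":0,"dp":[1.7,0.4,-16],"rotation":[0,-0.004,0.007]},{"grip":0,"dp":[1.7,0.46,-18.3],"rotation":[0,-0.004,0.007]}]';python3 -m creep '[{"grip":0,"dp":[0,0,0],"rotation":[0,0,0]},{"grip":0,"dp":[0,0,0],"rotation":[0,0,0]}]';python3 -c "
from h import *
p=HO+.0005*HX; p[2]=.32; rel(p,DH)"
```

```text
time: 7.78
tool_pos: [0.5543, 0.1791, 0.3187]
tcp_rot: [1.331, 1.127, -1.327]
wrist_force: [1.0, 0.3, -1.2]
width: 0.176
time: 7.95
tool_pos: [0.5545, 0.1765, 0.3198]
tcp_rot: [1.33, 1.125, -1.327]
wrist_force: [-0.3, -0.7, -0.9]
width: 0.177
t 7.95 pos [0.5545 0.1765 0.3198] F [-0.3 -0.7 -0.9] w 0.177
dp cm [-0.02  0.28 -0.66] rot [ 0.007  0.    -0.002]
```

```bash
python3 -m creep '[{"grip":0,"dp":[3,0.28,-0.66],"rotation":[0.007,0,0]},{"grip":0,"dp":[6,0.28,-0.66],"rotation":[0.007,0,0]},{"grip":0,"dp":[8.7,0.28,-0.66],"rotation":[0.007,0,0]},{"grip":0,"dp":[8.7,0.28,-0.66],"rotation":[0.007,0,0]},{"grip":0,"dp":[8.7,0.28,-0.66],"rotation":[0.007,0,0]}]';python3 -c "
from h import *
p=HO+.0005*HX; p[2]=.232; rel(p,DH)
snap('7','scene',(220,100,360,260),5)
im,d=snap('7','top',(190,120,300,240),6)
im,d=load('7','scene');P=deproj('scene',d)
hsv=cv2.cvtColor(im,cv2.COLOR_RGB2HSV);H,S,V=[hsv[...,i].astype(int) for i in range(3)];v,u=np.mgrid[:384,:512]
b=(abs(H-115)<15)&(S>120)&(u>240)&(u<330)&(v>120)&(v<240)
p=P[b];p=p[~np.isnan(p[:,0])];r=p-HO;print(b.sum(),'local x,y,z',np.percentile(np.c_[r@HX,r@HY,p[:,2]],[2,50,98],axis=0).round(4).tolist())
c=p.mean(0);U,s,Vt=np.linalg.svd(p-c,full_matrices=False);print('n',(Vt[2]*np.sign(Vt[2,0])).round(3),'HX',HX.round(3),'rms',s[2]/len(p)**.5)
"
```

```text
time: 8.37
tool_pos: [0.5576, 0.1795, 0.2325]
tcp_rot: [1.336, 1.12, -1.338]
wrist_force: [-0.1, -0.3, -2.2]
width: 0.173
t 8.37 pos [0.5576 0.1795 0.2325] F [-0.1 -0.3 -2.2] w 0.173
dp cm [ 0.05  0.02 -0.31] rot [-0.004  0.002 -0.   ]
1095 local x,y,z [[-0.0003, -0.051, 0.1069], [0.0071, 0.009, 0.192], [0.0103, 0.0463, 0.2398]]
n [ 0.988 -0.156  0.002] HX [ 0.985 -0.17   0.   ] rms 0.002809394441719439
```

View pics/scene7.png

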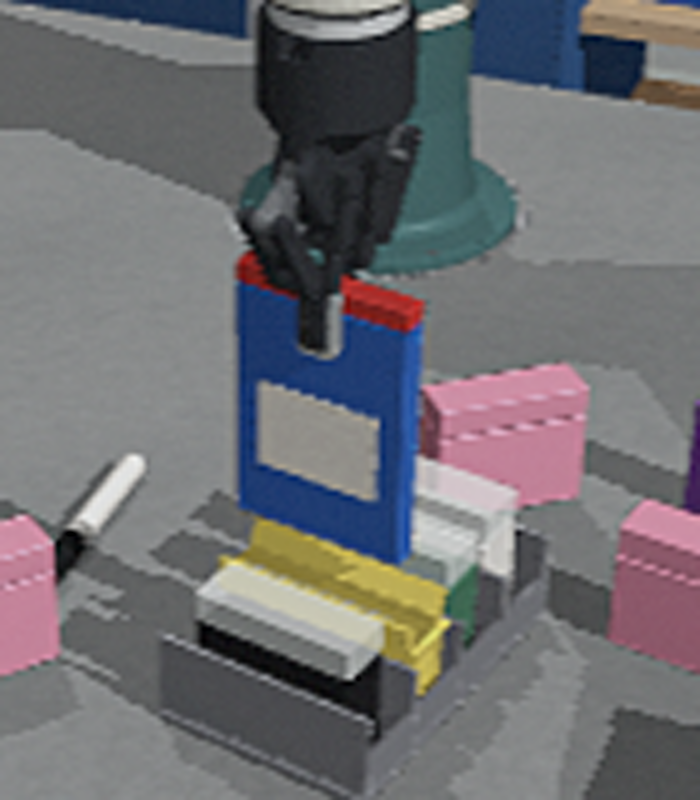

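View pics/top7.png

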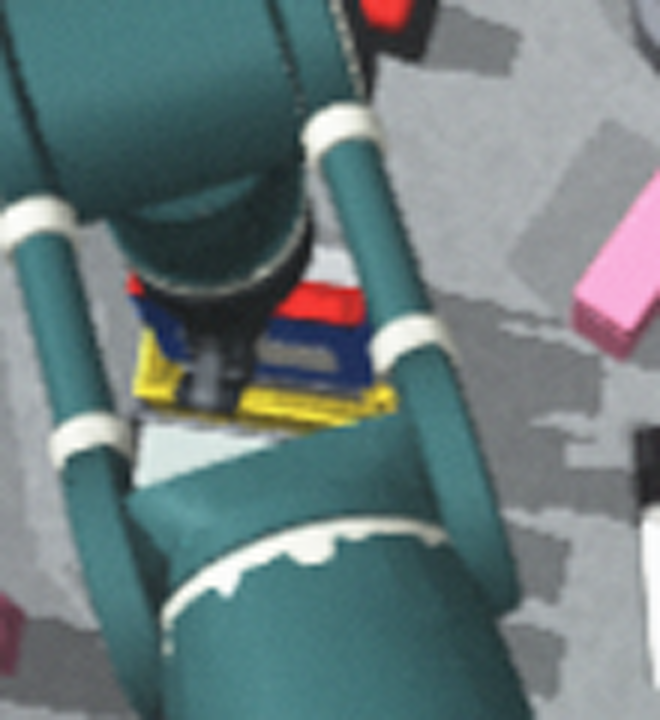

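```bash
python3 - <<'E'
from h import *
q=plane("scene",np.array([(241,510),(388,558)])/5+[220-.4,100-.4],.104)
for k in q: r=k-HO; print('case bottom corner local x,y mm',(r@HX*1e3).round(1),(r@HY*1e3).round(1))
q=plane("scene",np.array([(258,520),(447,590)])/5+[220-.4,100-.4],.078)
for k in q: r=k-HO; print('plate top local x,y mm',(r@HX*1e3).round(1),(r@HY*1e3).round(1))
im,d=load("7","scene"); save("7z","scene",im,(255,185,325,240),11)
E
```

```text
case bottom corner local x,y mm 7.8 -51.5
case bottom corner local x,y mm 2.6 36.3
plate top local x,y mm -20.7 -59.2
plate top local x,y mm -21.1 59.2
```

View pics/scene7z.png

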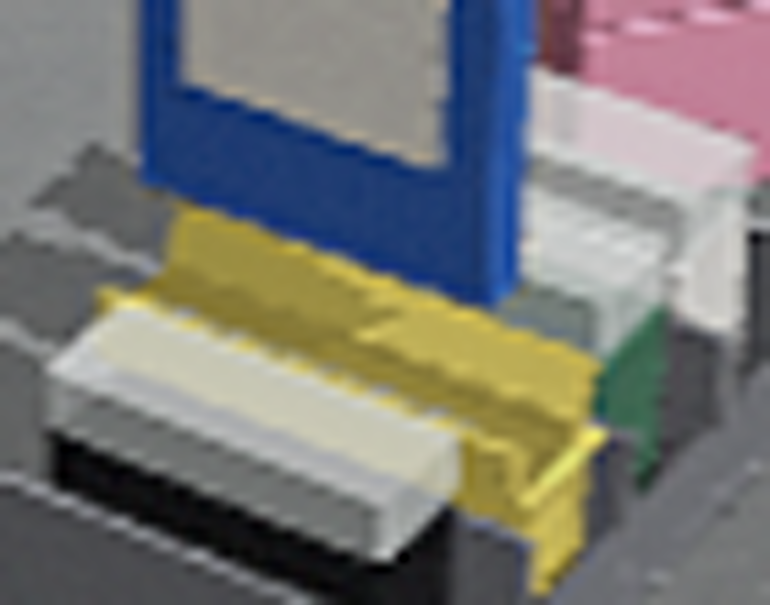

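```bash
python3 - <<'E'
from h import *
q=plane("scene",np.array([(143,183),(485,303)])/11+[255-.45,185-.45],.1045)
for k in q: r=k-HO; print((r@HX*1e3).round(1),(r@HY*1e3).round(1))
E
python3 -m creep '[{"grip":0,"dp":[0,0.02,-0.3],"rotation":[0,0.002,0]},{"grip":0,"dp":[0,0.02,-0.3],"rotation":[0,0.002,0]},{"grip":0,"dp":[0,0.02,-0.3],"rotation":[0,0.002,0]}]';python3 -c "
from h import *
p=HO+.0005*HX; p[2]=.232; rel(p,DH)"
```

```text
7.1 -52.7
4.6 41.7
time: 8.72
tool_pos: [0.5609, 0.1844, 0.2366]
tcp_rot: [1.343, 1.119, -1.328]
wrist_force: [-0.2, -1.0, -1.6]
width: 0.176
t 8.72 pos [0.5609 0.1844 0.2366] F [-0.2 -1.  -1.6] w 0.176
dp cm [ 0.46 -0.23  0.23] rot [-0.003 -0.004 -0.008]
```

```bash
python3 -m creep '[{"grip":0,"dp":[0,0,0],"rotation":[0,0,0]},{"grip":0,"dp":[0,0,0],"rotation":[0,0,0]},{"grip":0,"dp":[0,0,0],"rotation":[0,0,0]}]';python3 -c "
from h import *
p=HO+.0005*HX; p[2]=.232; rel(p,DH)
im,d=snap('8','scene',(255,185,325,240),11)
rel(p,DH)
snap('8b','top',(190,120,300,240),6)
"
```

```text
time: 8.97
tool_pos: [0.5599, 0.1842, 0.2349]
tcp_rot: [1.34, 1.12, -1.331]
wrist_force: [-0.3, 0.5, -1.4]
width: 0.177
t 8.97 pos [0.5599 0.1842 0.2349] F [-0.3  0.5 -1.4] w 0.177
dp cm [ 0.29 -0.13  0.19] rot [-0.003 -0.003 -0.005]
t 9.02 pos [0.5599 0.1842 0.2348] F [-0.1 -0.2 -1.9] w 0.177
dp cm [ 0.27 -0.13  0.19] rot [-0.003 -0.003 -0.005]
```

View pics/scene8.png

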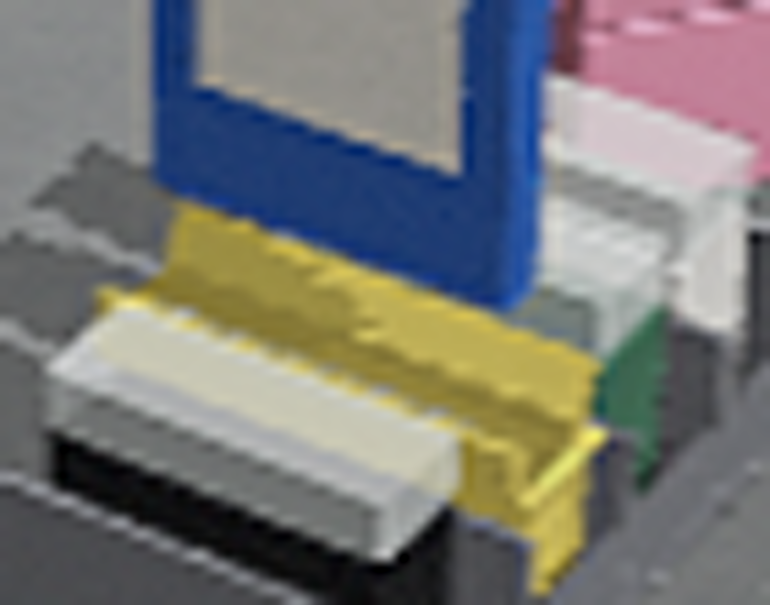

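View pics/top8b.png

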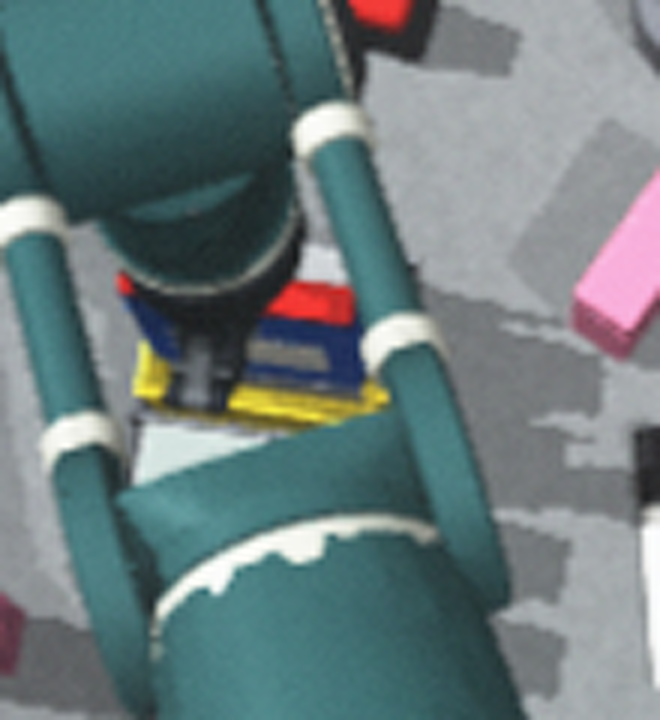

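```bash
python3 - <<'E'
from h import *
q=plane("scene",np.array([(157,190),(510,308)])/11+[255-.45,185-.45],.107)
for k in q: r=k-HO; print('scene',(r@HX*1e3).round(1),(r@HY*1e3).round(1))
im,d=load("8","scene");hsv=cv2.cvtColor(im,cv2.COLOR_RGB2HSV);H,S,V=[hsv[...,i].astype(int) for i in range(3)];v,u=np.mgrid[:384,:512]
print([ (r_,(np.where(((abs(H-112)<18)&(S>120)&(u>240)&(u<330))[r_])[0][[0,-1]]).tolist()) for r_ in (175,185,192,197)])
# front-face blue vs side blue by V along row 190
for r_ in(170,185,195): print(r_,V[r_,262:312].tolist())
im,d=load("8b","top");save("8c","top",im,(205,155,265,200),13)
E
```

```text
scene 10.8 -46.2
scene 6.2 49.2
[(175, [269, 304]), (185, [269, 304]), (192, [269, 303]), (197, [269, 303])]
170 [138, 141, 141, 142, 143, 147, 129, 106, 106, 103, 103, 105, 106, 103, 105, 104, 106, 104, 107, 108, 112, 114, 109, 84, 101, 127, 140, 136, 113, 115, 115, 113, 115, 116, 115, 116, 118, 115, 115, 110, 142, 168, 161, 147, 120, 118, 117, 117, 116, 117]
185 [139, 138, 138, 138, 138, 146, 132, 115, 112, 107, 113, 131, 152, 147, 146, 145, 145, 145, 146, 145, 145, 146, 147, 148, 148, 149, 148, 145, 146, 147, 145, 147, 149, 154, 144, 131, 111, 114, 111, 128, 154, 163, 162, 140, 125, 98, 169, 200, 191, 189]
195 [138, 140, 138, 137, 139, 144, 134, 117, 113, 113, 114, 115, 112, 112, 114, 113, 110, 114, 122, 130, 145, 161, 155, 150, 149, 148, 149, 149, 145, 145, 145, 147, 144, 154, 129, 112, 112, 115, 102, 141, 168, 157, 168, 182, 190, 198, 209, 210, 211, 211]
```

View pics/top8c.png

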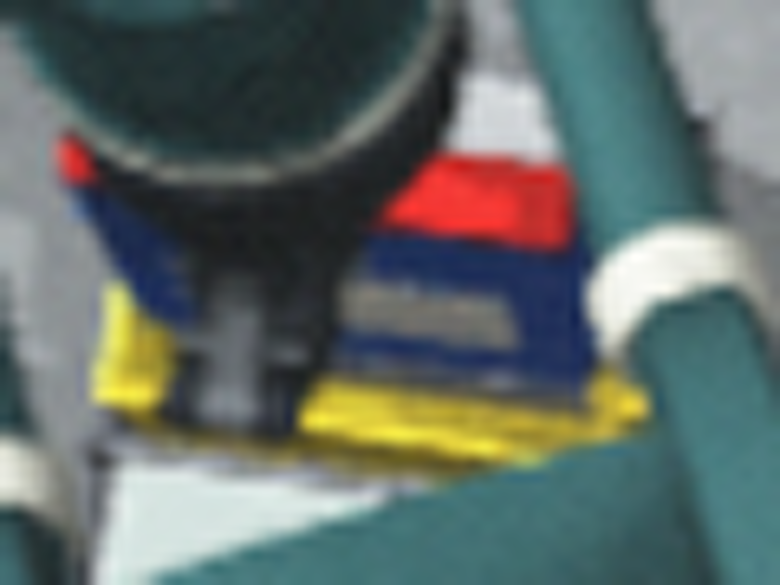

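```bash
python3 - <<'E'
from h import *
f=lambda pts,z:plane("top",np.array(pts)/13+[205-.46,155-.46],z)
for nm,p,z in(('bot right near',(587,405),.107),('top left far',(58,132),.257),('top right far',(575,165),.257),('top right near',(574,212),.257)):
    r=f([p],z)[0]-HO;print(nm,(r@HX*1e3).round(1),(r@HY*1e3).round(1))
E
```

```text
bot right near -7.9 -46.8
top left far 3.6 52.3
top right far 10.9 -48.5
top right near 1.6 -49.7
```

```bash
python3 -m creep '[{"grip":0,"dp":[0.3,-0.13,0.19],"rotation":[-0.003,-0.003,-0.005]},{"grip":0,"dp":[1,-0.13,0.19],"rotation":[-0.003,-0.003,-0.005]},{"grip":0,"dp":[2,-0.13,0.19],"rotation":[-0.003,-0.003,-0.005]},{"grip":0,"dp":[2.6,-0.13,0.19],"rotation":[-0.003,-0.003,-0.005]},{"grip":0,"dp":[2.6,-0.13,0.19],"rotation":[-0.003,-0.003,-0.005]}]' 100;python3 -c "
from h import *
p=HO+.0003*HX; p[2]=.140; rel(p,DH)"
```

```text
time: 9.48
tool_pos: [0.5567, 0.182, 0.2056]
tcp_rot: [1.33, 1.126, -1.339]
wrist_force: [-0.5, 1.0, -2.5]
width: 0.174
t 9.48 pos [0.5567 0.182  0.2056] F [-0.5  1.  -2.5] w 0.174
dp cm [ 6.56  0.15 -0.09] rot [0.    0.002 0.005]
```

Foot is just at the mouth, about 1.5 mm off in x and 1 mm in y. Continuing down slowly, watching the force.

```bash
python3 -m creep '[{"grip":0,"dp":[0.5,0.15,-0.09],"rotation":[0,0.002,0.005]},{"grip":0,"dp":[1,0.15,-0.09],"rotation":[0,0.002,0.005]},{"grip":0,"dp":[1.5,0.15,-0.09],"rotation":[0,0.002,0.005]},{"grip":0,"dp":[1.5,0.15,-0.09],"rotation":[0,0.002,0.005]}]';python3 -c "
from h import *
p=HO+.0003*HX; p[2]=.140; rel(p,DH);print(bot.read_state()['torque'])"
```

```text
time: 9.82
tool_pos: [0.5589, 0.1831, 0.1923]
tcp_rot: [1.336, 1.123, -1.332]
wrist_force: [-1.5, 1.9, -2.7]
width: 0.177
t 9.82 pos [0.5589 0.1831 0.1923] F [-1.5  1.9 -2.7] w 0.177
dp cm [ 5.23 -0.08  0.08] rot [-0.    -0.001 -0.002]
[0.15216024 0.42183193 0.00190622]
```

```bash
python3 -m creep '[{"grip":0,"dp":[0.4,-0.05,0.05],"rotation":[0,0,0]},{"grip":0,"dp":[0.8,-0.05,0.05],"rotation":[0,0,0]},{"grip":0,"dp":[1.2,-0.05,0.05],"rotation":[0,0,0]},{"grip":0,"dp":[1.5,-0.05,0.05],"rotation":[0,0,0]}]';python3 -c "
from h import *
p=HO+.0003*HX; p[2]=.140; rel(p,DH);print(bot.read_state()['torque'])"
```

```text
time: 10.15
tool_pos: [0.5587, 0.1831, 0.179]
tcp_rot: [1.337, 1.122, -1.331]
wrist_force: [-5.1, -0.1, 1.1]
width: 0.171
t 10.15 pos [0.5587 0.1831 0.179 ] F [-5.1 -0.1  1.1] w 0.171
dp cm [ 3.9  -0.06  0.07] rot [-0.    -0.002 -0.003]
[ 0.21983171  1.76074099 -0.21704783]
```

The leaf now presses the case with about 5 N in -x, so the foot is between wall and leaf. Pushing on.

```bash
python3 -m creep '[{"grip":0,"dp":[0.5,-0.05,0.03],"rotation":[0,0,0]},{"grip":0,"dp":[1,-0.05,0.03],"rotation":[0,0,0]},{"grip":0,"dp":[1.5,-0.05,0.03],"rotation":[0,0,0]},{"grip":0,"dp":[2,-0.05,0.03],"rotation":[0,0,0]}]';python3 -c "
from h import *
p=HO+.0003*HX; p[2]=.140; rel(p,DH);print(bot.read_state()['torque'])
snap('9','scene',(220,100,360,260),5)"
```

```text
time: 10.48
tool_pos: [0.5578, 0.1828, 0.1578]
tcp_rot: [1.337, 1.123, -1.332]
wrist_force: [-5.7, 1.2, 2.2]
width: 0.174
t 10.48 pos [0.5578 0.1828 0.1578] F [-5.7  1.2  2.2] w 0.174
dp cm [1.78 0.02 0.02] rot [-0.001 -0.002 -0.002]
[ 0.22170019  1.35444369 -0.29386484]
```

View pics/scene9.png

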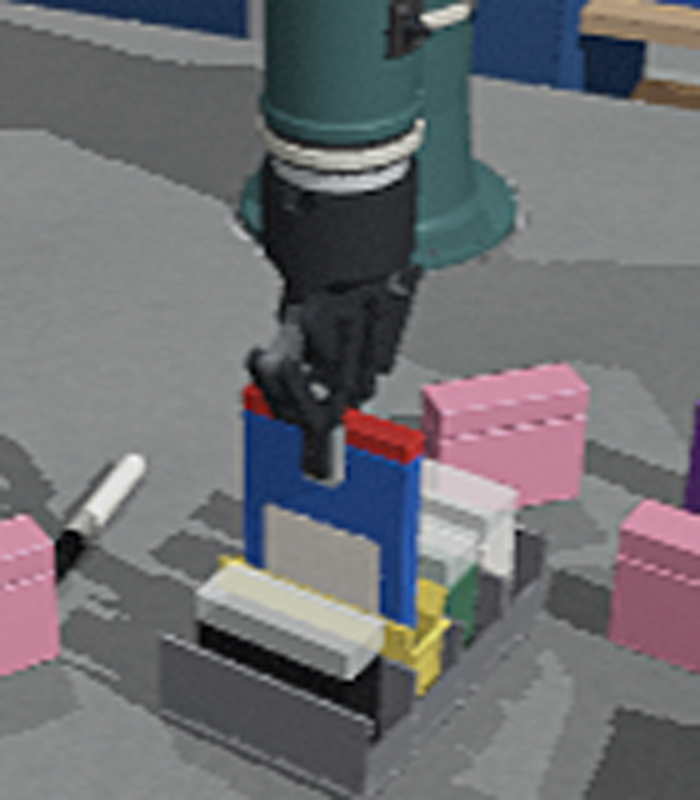

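The case is going into the yellow slot: red top at (335,425), holder at (420,640). Continuing down to the floor.

```bash
python3 -m creep '[{"grip":0,"dp":[0.5,0,0],"rotation":[0,0,0]},{"grip":0,"dp":[1,0,0],"rotation":[0,0,0]},{"grip":0,"dp":[1.4,0,0],"rotation":[0,0,0]}]'; for i in 1 2 3; do python3 -m creep '[{"grip":0,"dp":[0.2,0,0],"rotation":[0,0,0]},{"grip":0,"dp":[0.2,0,0],"rotation":[0,0,0]}]'; done
```

```text
time: 10.78
tool_pos: [0.5579, 0.1828, 0.1438]
tcp_rot: [1.336, 1.123, -1.332]
wrist_force: [-6.2, 1.5, 1.1]
width: 0.177
time: 10.95
tool_pos: [0.5578, 0.1826, 0.1413]
tcp_rot: [1.336, 1.123, -1.332]
wrist_force: [-4.5, 1.5, -2.4]
width: 0.173
time: 11.12
tool_pos: [0.5581, 0.1827, 0.1403]
tcp_rot: [1.336, 1.123, -1.332]
wrist_force: [-5.7, 2.4, 1.8]
width: 0.173
time: 11.28
tool_pos: [0.5584, 0.1829, 0.1403]
tcp_rot: [1.337, 1.122, -1.331]
wrist_force: [-9.0, 1.5, 10.4]
width: 0.171
```

```bash
for i in 1 2; do python3 -m creep '[{"grip":0,"dp":[0.2,0,0],"rotation":[0,0,0]},{"grip":0,"dp":[0.2,0,0],"rotation":[0,0,0]}]'; done
```

```text
time: 11.45
tool_pos: [0.5586, 0.1829, 0.1402]
tcp_rot: [1.337, 1.122, -1.331]
wrist_force: [-12.0, -0.8, 20.3]
width: 0.176
time: 11.62
tool_pos: [0.5589, 0.1829, 0.1402]
tcp_rot: [1.337, 1.122, -1.33]
wrist_force: [-15.8, -2.4, 29.8]
width: 0.173
```

The case bottomed out at TCP z = 0.1402 (expected 0.140), with the force rising to 30 N and no further travel. Relieve, open, retreat straight up.

```bash
python3 -m creep '[{"grip":0,"dp":[-0.6,0,0],"rotation":[0,0,0]},{"grip":0,"dp":[-0.6,0,0],"rotation":[0,0,0]},{"grip":3,"dp":[-0.6,0,0],"rotation":[0,0,0]},{"grip":5,"dp":[-0.6,0,0],"rotation":[0,0,0]},{"grip":5,"dp":[-0.6,0,0],"rotation":[0,0,0]}]'; python3 -m creep '[{"grip":5,"dp":[0,0,0],"rotation":[0,0,0]},{"grip":5,"dp":[-1,0,0],"rotation":[0,0,0]},{"grip":5,"dp":[-3,0,0],"rotation":[0,0,0]},{"grip":5,"dp":[-6,0,0],"rotation":[0,0,0]},{"grip":5,"dp":[-10,0,0],"rotation":[0,0,0]}]'; python3 -c "
from h import *
im,d=snap('10','scene',(220,100,360,260),5)
P=deproj('scene',d)
hsv=cv2.cvtColor(im,cv2.COLOR_RGB2HSV);H,S,V=[hsv[...,i].astype(int) for i in range(3)];v,u=np.mgrid[:384,:512]
b=((H<8)|(H>172))&(S>120)&(u>250)&(u<320)&(v>160)&(v<215)
p=P[b];r=p-HO;print(b.sum(),np.nanpercentile(np.c_[r@HX,r@HY,p[:,2]],[3,50,97],axis=0).round(4).tolist())
"
```

```text
time: 12.03
tool_pos: [0.5606, 0.1825, 0.1412]
tcp_rot: [1.339, 1.119, -1.327]
wrist_force: [0.0, -0.1, 0.8]
width: 0.578
time: 12.45
tool_pos: [0.5569, 0.1818, 0.239]
tcp_rot: [1.333, 1.123, -1.335]
wrist_force: [0.7, 0.0, 0.3]
width: 0.584
239 [[-0.0086, -0.0474, 0.1524], [0.0046, 0.001, 0.1612], [0.0088, 0.0473, 0.1645]]
```

View pics/scene10.png

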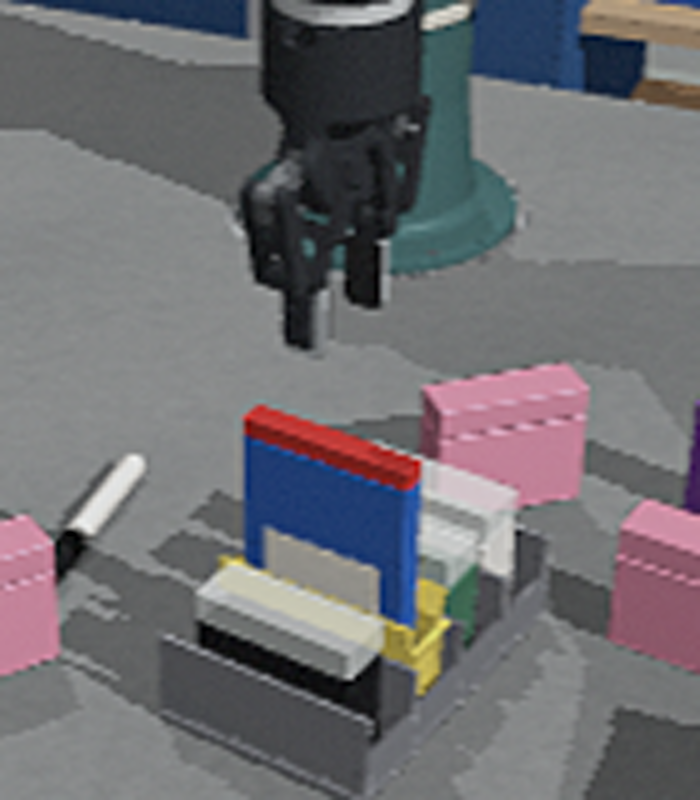

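The case stands in the holder with the red end on top, at (330,445). Relieving the load may have raised it by up to 1 mm, so I'll press its top once with the shut fingers to be sure it is home.

```bash
python3 -m creep '[{"grip":0,"dp":[-1.5,0.1,-0.1],"rotation":[0,0,0]},{"grip":0,"dp":[-1.5,0.1,-0.1],"rotation":[0,0,0]},{"grip":0,"dp":[-1.5,0.1,-0.1],"rotation":[0,0,0]},{"grip":0,"dp":[-1.5,0.1,-0.1],"rotation":[0,0,0]},{"grip":0,"dp":[-1.5,0.1,-0.1],"rotation":[0,0,0]}]' 40;python3 -m creep '[{"grip":0,"dp":[0,0,0],"rotation":[0,0,0]},{"grip":0,"dp":[0,0,0],"rotation":[0,0,0]}]'; python3 -c "
from h import *
p=HO.copy(); p[2]=.184; rel(p,DH)"
```

```text
time: 12.92
tool_pos: [0.5589, 0.183, 0.2539]
tcp_rot: [1.335, 1.122, -1.332]
wrist_force: [0.4, -0.1, -0.5]
width: 0.0
time: 13.08
tool_pos: [0.5591, 0.1831, 0.2542]
tcp_rot: [1.336, 1.122, -1.332]
wrist_force: [0.8, 0.8, 0.3]
width: -0.005
t 13.08 pos [0.5591 0.1831 0.2542] F [0.8 0.8 0.3] w -0.005
dp cm [ 7.02 -0.14  0.08] rot [ 0.    -0.001 -0.003]
```

```bash
python3 -m creep '[{"grip":0,"dp":[2.5,-0.1,0.05],"rotation":[0,0,0]},{"grip":0,"dp":[5,-0.1,0.05],"rotation":[0,0,0]},{"grip":0,"dp":[6.5,-0.1,0.05],"rotation":[0,0,0]},{"grip":0,"dp":[7,-0.1,0.05],"rotation":[0,0,0]},{"grip":0,"dp":[7,-0.1,0.05],"rotation":[0,0,0]}]'; for i in 1 2 3 ; do python3 -m creep '[{"grip":0,"dp":[0.3,0,0],"rotation":[0,0,0]},{"grip":0,"dp":[0.3,0,0],"rotation":[0,0,0]}]'; done
```

```text
time: 13.5
tool_pos: [0.5575, 0.1826, 0.1831]
tcp_rot: [1.334, 1.123, -1.334]
wrist_force: [0.3, -0.8, -0.1]
width: 0.004
time: 13.67
tool_pos: [0.5597, 0.1832, 0.1835]
tcp_rot: [1.338, 1.12, -1.328]
wrist_force: [0.7, 0.5, 0.3]
width: -0.001
time: 13.83
tool_pos: [0.5596, 0.1832, 0.1803]
tcp_rot: [1.338, 1.12, -1.328]
wrist_force: [-0.8, 0.3, -0.3]
width: -0.0
time: 14.0
tool_pos: [0.5595, 0.1832, 0.177]
tcp_rot: [1.338, 1.12, -1.329]
wrist_force: [0.0, 0.2, 0.3]
width: 0.0
```

```bash
for i in 1 2 3 4 5; do python3 -m creep '[{"grip":0,"dp":[0.2,0,0],"rotation":[0,0,0]},{"grip":0,"dp":[0.2,0,0],"rotation":[0,0,0]}]'; done
```

```text
time: 14.17
tool_pos: [0.5598, 0.1835, 0.1761]
tcp_rot: [1.339, 1.12, -1.328]
wrist_force: [-0.6, 0.7, 5.0]
width: -0.001
time: 14.33
tool_pos: [0.5609, 0.1834, 0.1761]
tcp_rot: [1.34, 1.119, -1.325]
wrist_force: [-2.8, -0.5, 12.9]
width: 0.002
time: 14.5
tool_pos: [0.5622, 0.1833, 0.176]
tcp_rot: [1.342, 1.117, -1.323]
wrist_force: [-2.4, -2.5, 18.3]
width: -0.001
time: 14.67
tool_pos: [0.5635, 0.1832, 0.176]
tcp_rot: [1.344, 1.114, -1.32]
wrist_force: [-3.4, -4.4, 25.6]
width: -0.002
time: 14.83
tool_pos: [0.5649, 0.1831, 0.176]
tcp_rot: [1.345, 1.112, -1.317]
wrist_force: [-3.8, -5.2, 31.8]
width: -0.003
```

The top is at 0.176 − 0.014 = 0.162 m, exactly floor + 150 mm, and does not yield at 32 N: it is fully home. Retreating and doing a final check.

```bash
python3 -m creep '[{"grip":0,"dp":[-2,0,0],"rotation":[0,0,0]},{"grip":0,"dp":[-6,0,0],"rotation":[0,0,0]},{"grip":0,"dp":[-10,0,0],"rotation":[0,0,0]},{"grip":0,"dp":[-13,1,8],"rotation":[0,0,0]},{"grip":0,"dp":[-15,1,4],"rotation":[0,0,0]}]';python3 -m creep '[{"grip":0,"dp":[0,-2,4],"rotation":[0,0,0]},{"grip":0,"dp":[0,-4,8],"rotation":[0,0,0]},{"grip":0,"dp":[0,-4,12],"rotation":[0,0,0]},{"grip":0,"dp":[0,-4,16],"rotation":[0,0,0]},{"grip":0,"dp":[0,-4,16],"rotation":[0,0,0]}]';python3 -c "
from h import *
snap('11','scene');snap('11','top')"
```

```text
time: 15.25
tool_pos: [0.5586, 0.138, 0.3144]
tcp_rot: [1.331, 1.121, -1.337]
wrist_force: [-0.7, 0.8, -1.3]
width: 0.003
time: 15.67
tool_pos: [0.4932, -0.0147, 0.3163]
tcp_rot: [1.338, 1.115, -1.335]
wrist_force: [0.2, 0.6, 0.2]
width: -0.003
```

View pics/scene11.png

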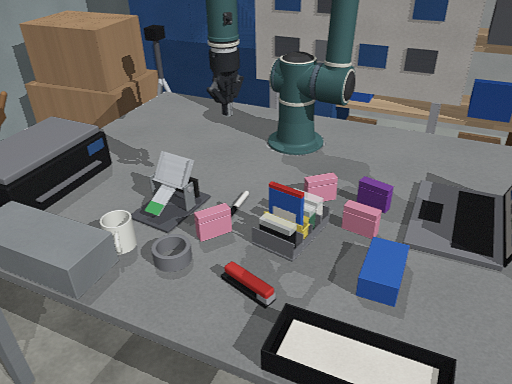

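View pics/top11.png

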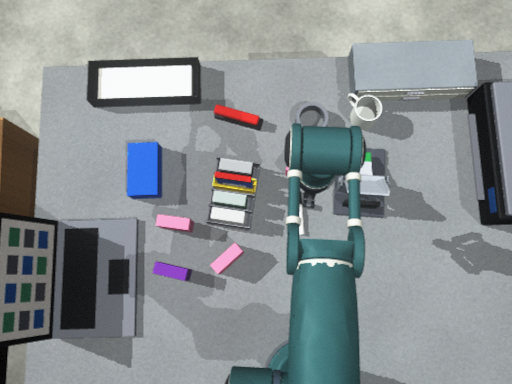

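In the scene view the case stands upright in the holder at (287,205) with red on top. The boxes, marker, tape, mug, stapler and carton are where they were, and the arm is clear at (225,85). Handing in.

```bash
python3 -c "
from h import *
bot.finish_job(); print(bot.read_state()['time'])"
```

```text
the job is handed in; nothing more can be done
the job is handed in; nothing more can be done
```

The blue case now stands upright in the yellow holder, red end on top and fully home. The job is handed in at about 15.8 s of the 56 s allowed.

- **Tipping:** I pressed the green tab with shut fingers until the force jumped to 19.5 N at the stop. The camera fit of the case face gave about 55°.
- **Placing:** I gripped the red end (jaws at about 15 mm on the 16 mm case), lifted it off the tray and lowered it into the holder. It stopped on the floor at the expected height, and the push rose to 30 N without further movement.
- **Seating check:** Easing off before letting go may have raised the case by up to 1 mm. I pressed its top once more with the shut fingers: it stood at 0.162 m (floor + 150 mm) and did not move at 32 N.
- **Final pictures:** The arm is clear and touching nothing. The slide boxes and the other things look unmoved by eye. The arm hid part of the marker and tape from above, but the scene camera shows both in place.
- **Disagreements:** Over the mouth, the camera estimates of the case's sideways position differed by 2–3 mm. The arm's corrections also missed by a few mm at times, so I corrected before inserting, and the case went in without catching.

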